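Lay the spray can down and flip the shoe-care box shut

ROBOT

A 7-joint arm with a two-finger parallel gripper is mounted at the origin on the work surface. World frame = base frame: x ahead of the robot, y to its left, z up, the work surface at z = 0. Lengths are in mm, angles in rad, forces in N, time in s.
With the tool pointing down it reaches from about 400 to 875 mm from the base axis. Payload 4.4 kg.
Tool frame: the origin (TCP) lies between the finger pads; the fingertips stand ctrl.finger_overhang ahead of it and the grasp point (between the pads) lies 11 mm behind it (ctrl.finger_overhang is the distance from the TCP to the fingertips, in mm); z points along the fingers, y is the direction in which the jaws open and shut (so a half turn about z gives the same grasp; the last joint's range is limited). The gripper opens to 85 mm and grips with 20 to 120 N. Pads are 22 mm wide; open, the fingers measure 114 mm over their backs; the gripper's body (76 mm by 85 mm) begins 54 mm behind the grasp point. The pads swing forward as they close: fully open they stand 13 mm farther back than shut.
Start: joints at [1.236, 0.628, 0.038, 1.517, -0.027, 0.996, -0.02], TCP at [172.651, -626.665, 239.313] pointing down, gripper open.
Joint ranges: [-3.06, 3.06], [-0.37, 2.12], [-1.25, 1.32], [0.18, 2.47], [-1.1, 4.24], [0.23, 1.98], [-2.94, 2.94]. Speed limits (rad/s): [2.57, 2.57, 3.14, 3.14, 3.14, 3.14, 3.14].

INTERFACE

Orientations are given as [roll, pitch, yaw] about the fixed x, y, z axes, in that order (R = Rz(yaw) Ry(pitch) Rx(roll)).
In Python, from cell import ctrl gives the robot as it stands. The module is installed in compiled form; this text tells all that it offers.
- The arm moves only by the tool step_arm, never from a script. Its argument "deltas" is a list that holds one entry, the list of rows, each a list of 7 numbers: the opening, from 0 (shut) to 1 (fully open), then the shift along the world's x, y, z in mm, then the turn, a rotation vector about the world's x, y, z in rad. In form: [[[grip, tx, ty, tz, rx, ry, rz], ...]]. A call has 1 to 10 rows; each row shifts and turns the commanded pose from where the row before left it; what a row does not reach is not made up. A row lasts 1/12 s, in which the tool goes at most 41.7 mm and 7.16 degrees, less where a joint would pass 70% of its speed; a pose out of reach is approached as far as the arm can. A call is refused whole if a number of a shift passes 41.7 or a number of a turn 0.125, either way. A call with a gripper value outside its range is refused whole. The fingers move at their own pace and stop on an object; the grip force is fixed at half the most. Time passes only in rows, so rows that do not move let the fingers close. It gives the time, the measured TCP pose, the force and the opening at its end, in the units of the state.
- ctrl.read_state(): the state, without advancing time (a new reading comes with each control period).
- ctrl.get_image(name): name is "side" or "top" or "wrist"; returns (picture, depth): 420x560x3 uint8, red, green, blue; 420x560 float32, mm along the optical axis (not along the pixel's ray), 0 where there is no reading.
- ctrl.camera_info(name): a dict with "intrinsics" (3x3 intrinsics, pixels), "distortion" ([k1, k2, p1, p2, k3] as OpenCV has them; the pictures are not rectified), "rvec" (rotation vector, rad) and "tvec" (3), from world to camera coordinates, as OpenCV has them. Camera axes: x right, y down, z forward; pixel columns grow to the right and rows downward; lengths in mm; the calibration is good to about 2 mm. A picture is of the moment at which its call begins: read the wrist's pose just before it. camera_info takes no time and is no camera call; for the wrist camera it gives the pose at the moment of the call.
- ctrl.finish_job(): hands the job in, once; it reports no verdict.
The state is a dict: "clock": time; "qpos": joint angles; "qd": joint speeds; "tau": joint torques, N m; "eef_pos": TCP position; "tool_rot": TCP orientation; "force": force on the tool from outside, world axes, zero at the start; "torque": the same for the moment, N m; "width": finger opening in mm.
Only numpy, scipy, OpenCV 4.12 (cv2) and the standard library are available. Lean on these libraries where they do the work, as an engineer would, in place of code of your own. Each camera call takes 0.05 s, during which the arm holds its last target.

TASK

The white shoe-care box cannot be closed because the tall spray can stands upright in it. Without picking anything up, and while the lid is still up, push the can over with your fingertips so that it lies down inside the box; then push the raised lid over and press it down until it is fully shut, without slamming it. Leave the things around the box where they are.

Things in the scene. Friction and masses are not known exactly. Their poses are not given: they have to be found in the camera images.
- box: White plastic open-topped storage box, fixed to the shelf, 290 mm long (its x axis) by 210 mm wide (its y axis) by 95 mm high, walls and floor 4 mm thick. Origin at the centre of its underside, z up. Its lid is hinged along the top of its long +y side. Inside it, one at each end, stand a tall spray can and a flat tin; the can is at either end.
- lid (a joint): Hinge angle of the white lid in rad: 0 is fully shut on the rim, about 1.57 is upright, more (up to 2.1) leans back outward away from the box. A stiff friction hinge: the lid stays at any angle where it is left and must be pushed all the way, with about 2 to 3 N at its free edge.
- lid_hinge (a point): Middle of the lid's hinge line, which runs along the box's x axis: at 109 mm along the box's +y and 92 mm above the shelf.
- lid_edge (a point): Middle of the lid's free edge, on the lid's outer face (the face that is on top when the lid is shut). The lid is a flat panel 300 mm long, 4 mm thick, reaching 216 mm from the hinge line to this edge, with a 14 mm skirt on its inner side; its outer face lies 8 mm outside the plane through the hinge line.
- can_center (a point): Upright metal spray can, 150 mm tall, 48 mm diameter (the plastic cap, its upper 32 mm, is 43 mm in diameter), about 0.25 kg, loose, standing on the box floor so that about 59 mm of it shows above the rim. This point is on its axis half-way up; its z axis runs along the can towards the cap. It stands near one end of the box; towards the other end there is room along the box's length for it to lie beside the tin.
- tin_center (a point): Flat round polish tin, 70 mm diameter and 22 mm high, about 90 g, loose on the box floor near the end opposite the can and on the other long side. It may be touched by the can. This point is its centre.
- kettlebell: Yellow iron kettlebell standing on the shelf, 112 mm across, 170 mm high, 4 kg; origin under its centre. Leave it alone.
- dish: White ceramic dish, 130 mm diameter, 34 mm high; origin under its centre. Leave it alone.
- shoehorn: Chrome shoehorn lying flat, about 320 mm long (its x axis) and 45 mm wide, 10 mm high; origin near the middle of its underside. Leave it alone.
- stopwatch: Black plastic stopwatch lying face up, 64 mm diameter, 19 mm high; origin under its centre. Leave it alone.
- brush: Wooden shoe brush standing on its bristles, 160 mm long (its x axis), 52 mm wide, 42 mm high; origin under its centre. Leave it alone.
There are look-alikes about, which are no part of the job. There is more than one size of the part that bears can_center; the job needs the smallest.

How it is judged (in metres and radians):
On the way:
1. the can lies down inside the box while the lid is still up (angle between can_center's own z axis and vertical between 1.3 and 1.85 rad and z of can_center in the frame of box below 0.06 m and value of joint lid above 1.2 rad), for 0.2 s.
At the end, for the whole second after the job is handed in: The lid is shut (hinge within 0.035 rad of fully closed, about 7 mm at the free edge), the can lies at rest inside the box (within about 15 degrees of level) and the tin is still in the box (value of joint lid below 0.035 rad and angle between can_center's own z axis and vertical between 1.3 and 1.85 rad and z of can_center in the frame of box below 0.06 m and x of can_center in the frame of box between -0.145 and 0.145 m and y of can_center in the frame of box between -0.105 and 0.105 m and z of tin_center in the frame of box below 0.08 m and x of tin_center in the frame of box between -0.145 and 0.145 m and y of tin_center in the frame of box between -0.105 and 0.105 m and linear speed of can below 0.03 m/s); the robot touches nothing.
It fails at once if the can is lifted (its centre more than 20 mm above its standing height) (height (world z) of can_center above 0.1 m).
It fails at once if the tin is lifted out (height (world z) of tin_center above 0.08 m).
It fails at once if the lid is slammed (faster than 3 rad/s in the last part of its swing) (value of joint lid below 0.35 rad and velocity of joint lid below -3 rad/s).
It fails at once if something standing beside the box is moved by more than 30 mm (distance of any of kettlebell, dish, shoehorn, stopwatch, brush from where it was at the start of the episode above 0.03 m).
It also fails if it takes over 54 s, if anything falls off the work surface, if the arm or the gripper's body presses on something with over 40 N, if the wrist force passes 120 N, or if a joint passes its speed limit or range.

## Working session

There is one attempt and no reset: what is moved stays moved. The work goes in short steps, Python scripts to look and compute and a tool call to move; the robot and the scene stay as the last step left them, time stands still between calls to the robot, and variables do not carry over. Pictures are saved under pics/ and viewed, and the job is handed in when it is done.

Besides the shell and the picture viewer there is one more tool, called after "Request:" as name([rows], argument=value, ...), one row to a line, values as JSON. step_arm: Moves the arm, as the interface text tells. Its arguments: {"type":"object","properties":{"deltas":{"type":"array"}},"required":["deltas"]}

```bash
mkdir -p pics; cat > h.py <<'E'
import numpy as np,cv2
from cell import ctrl
def cam(n):
    c=ctrl.camera_info(n);R=cv2.Rodrigues(np.array(c['rvec'],float))[0]
    return np.array(c['intrinsics'],float),np.array(c['distortion'],float),R,np.array(c['tvec'],float).ravel()
def pts(n,d):
    K,D,R,t=cam(n);h,w=d.shape
    u,v=np.meshgrid(np.arange(w),np.arange(h))
    p=cv2.undistortPoints(np.stack([u,v],-1).reshape(-1,1,2).astype(float),K,D).reshape(h,w,2)
    X=np.dstack([p*d[...,None],d])
    return (X-t)@R
def proj(n,P):
    K,D,R,t=cam(n)
    return cv2.projectPoints(np.array(P,float).reshape(-1,1,3),cv2.Rodrigues(R)[0],t,K,D)[0].reshape(-1,2)
E
python3 - <<'E'
from h import *
print(ctrl.read_state(),ctrl.finger_overhang)
for n in ['side','top','wrist']:
    im,d=ctrl.get_image(n);cv2.imwrite(f'pics/{n}0.png',im[...,::-1]);np.save(f'{n}0.npy',pts(n,d)*(d>0)[...,None])
    K,D,R,t=cam(n);print(n,-R.T@t,R[2])
E
```

```text
{'clock': 0.0, 'qpos': array([ 1.2361959 ,  0.62931577,  0.03842777,  1.51842249, -0.02697417,
        0.99630229, -0.0200129 ]), 'qd': array([ 1.09412567e-05,  1.79256718e-03, -1.99876202e-04, -1.26790155e-03,
       -4.49654331e-04,  4.55535043e-04,  4.66274729e-04]), 'tau': array([ 1.13346584e-04, -5.63398182e+01,  1.22601639e+00, -1.93443561e+01,
        1.09586355e-02,  1.05283907e-02, -4.98002791e-06]), 'eef_pos': array([ 172.48191287, -626.03538864,  238.39108276]), 'tool_rot': array([-3.13966279e+00,  3.84724743e-05,  2.68811854e-01]), 'force': array([ 0.11610742, -0.58766957,  0.62502504]), 'torque': array([-0.0016344 , -0.05999866,  0.00287984]), 'width': 85.50570375329256} 8.0
side [ 414.11318288  776.65474444 1043.23660748] [ 0.08718264 -0.63801698 -0.76507093]
top [ 363.76717101  -27.24438675 1553.74683636] [ 0.10276441  0.00109932 -0.99470512]
wrist [ 252.91825165 -603.66863281  373.4148647 ] [-0.31191306 -0.085276   -0.94627599]
```

View pics/side0.png

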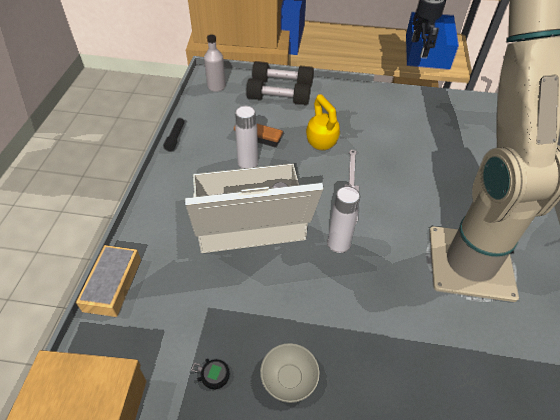

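View pics/top0.png

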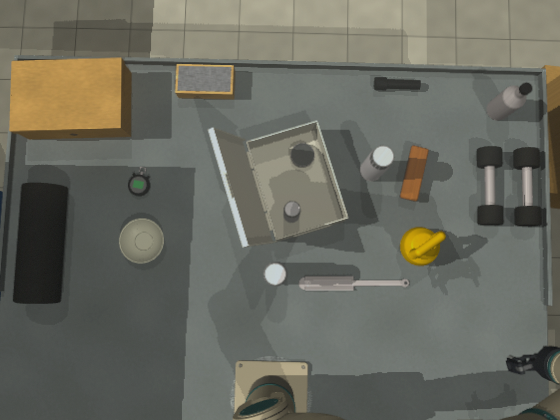

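```bash
python3 - <<'E'
from h import *
P=np.load('top0.npy')
im=cv2.imread('pics/top0.png')
crop=cv2.resize(im[110:300,190:420],None,fx=3.4,fy=3.1,interpolation=cv2.INTER_CUBIC);cv2.imwrite('pics/crop0.png',crop)
for n,(u,v) in dict(can=(292,207),tin=(302,155),A=(275,273),B=(381,157),c1=(248,135),c2=(317,123),c3=(346,217),c4=(276,239),floor=(300,180),lidt=(212,130),lide=(245,243),lidm=(228,186),in1=(250,200)).items():
    print(n,np.round(P[v,u],1))
# box rim: points z 85-100 around
m=(P[...,2]>86)&(P[...,2]<103)
v,u=np.mgrid[:420,:560];m&=(u>225)&(u<355)&(v>110)&(v<250)
c=np.zeros_like(im);c[m]=255;cv2.imwrite('pics/m.png',cv2.resize(c[110:300,190:420],None,fx=3,fy=3))
m2=(P[...,2]>120)&(u>195)&(u<262)&(v>115)&(v<255)
Q=P[m2];print(len(Q),Q.min(0),Q.max(0))
m3=(P[...,2]>140)&(u>275)&(u<310)&(v>190)&(v<225);Q=P[m3];print('can',len(Q),np.median(Q,0),Q.min(0),Q.max(0))
for nm,(a,b) in dict(A=(275,273),B=(381,157)).items():
    q=P[b-20:b+20,a-20:a+20].reshape(-1,3);q=q[q[:,2]>q[:,2].max()-8];print(nm,q.mean(0),q[:,2].max())
E
```

```text
can [527.2 -43.9 159.2]
tin [ 0. -0.  0.]
A [352.9  -4.3 198.5]
B [ 658.6 -271.1  201.9]
c1 [761.2  91.5  -7.5]
c2 [ 775.3 -109.5   92.9]
c3 [ 510.8 -194.6   94.3]
c4 [445.   -2.8  95.4]
floor [626.3 -67.4   4.6]
lidt [693.4 155.7 299.1]
lide [422.4  66.9 297.8]
lidm [555.3 110.4 313.2]
in1 [543.3  67.9 157.1]
3106 [413.00019321  33.02570949 120.00607127] [718.35337961 166.79763499 314.41045934]
can 211 [522.46275447 -41.81776253 153.0498972 ] [500.99203384 -62.81856584 140.22667253] [544.72704603 -22.62546874 160.14284935]
A [349.85431442  -2.52677478 204.99456778] 211.2738080516759
B [ 660.87131844 -274.20669271  203.37002331] 208.79308983759248
```

View pics/crop0.png

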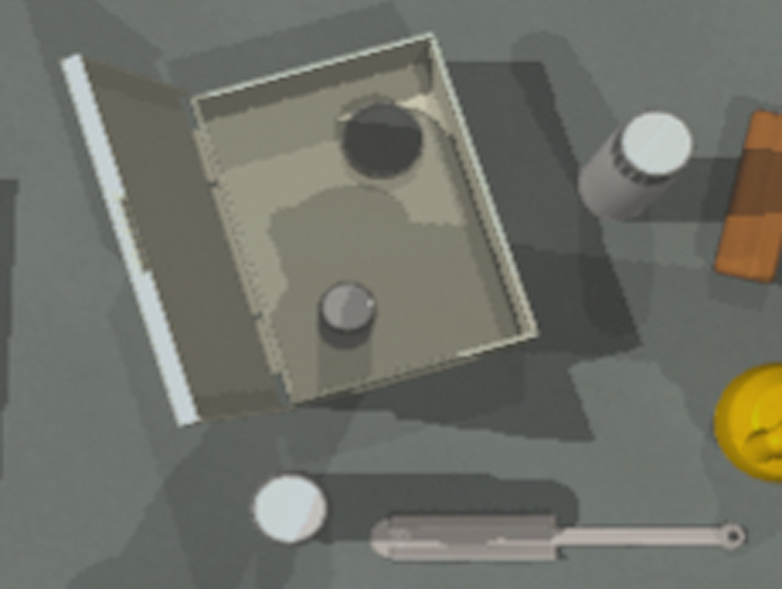

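View pics/m.png

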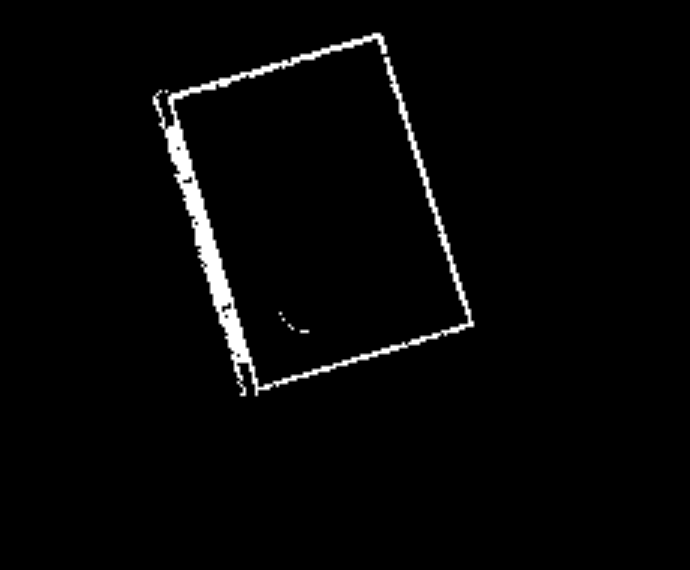

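The candidates for the spray can are these: in the box, pixel (292,209), top at about 155 mm; beside the box, (275,273) and (380,160), both about 205 mm tall. The one in the box is the smallest, and the crop shows it standing at the near end. The tin is at (302,155), at the far end on the −y side.

```bash
cat > box.py <<'E'
from h import *
P=np.load('top0.npy')
v,u=np.mgrid[:420,:560]
m=(P[...,2]>88)&(P[...,2]<103)&(u>225)&(u<355)&(v>110)&(v<250)
Q=P[m][:,:2]
# corners approx far(-y) c2 , near(-y) c3, near(+y) c4, far(+y)
c2,c3,c4=np.array([775,-109.]),np.array([510,-194.]),np.array([440,8.])
def line(a,b):
    d=(b-a)/np.linalg.norm(b-a);n=np.array([-d[1],d[0]])
    s=(Q-a)@d;k=(abs((Q-a)@n)<8)&(s>15)&(s<np.linalg.norm(b-a)-15)
    vx=cv2.fitLine(Q[k].astype(np.float32),cv2.DIST_HUBER,0,.01,.01).ravel();return vx
c1=c2+c4-c3
L=[line(c2,c3),line(c3,c4),line(c1,c2)]
if __name__=='__main__':
    print(L)
def X(a,b):
    t=np.linalg.solve(np.array([a[:2],-b[:2]]).T,b[2:]-a[2:]);return a[2:]+t[0]*a[:2]
A=X(L[0],L[2]);B=X(L[0],L[1])
ex=(A-B)/np.linalg.norm(A-B);ey=np.array([-ex[1],ex[0]])
O=(A+B)/2+ey*103   # rim midline to center
def b2w(x,y): return O+ex*x+ey*y
def w2b(p): p=np.array(p)[...,:2]-O; return np.stack([p@ex,p@ey],-1)
if __name__=='__main__':
    print(A,B,np.linalg.norm(A-B),'yaw',np.arctan2(ex[1],ex[0]),'O',O,'ex',ex,'ey',ey)
    print('c4 box',w2b(X(L[1],L[1]+np.array([ex[0]-L[1][0],ex[1]-L[1][1],0,0])) if 0 else np.array([440,8.])))
    q=P[195:222,278:306].reshape(-1,3);q=q[(q[:,2]>148)];print('can top',q[:,2].mean(),q[:,:2].mean(0),w2b(q[:,:2].mean(0)),w2b(q[:,:2]).min(0),w2b(q[:,:2]).max(0))
    m2=(P[...,2]>130)&(u>195)&(u<262)&(v>115)&(v<255)
    q=P[m2];b=w2b(q);
    for z in range(130,320,15):
        k=abs(q[:,2]-z)<7
        if k.any():print(z,k.sum(),np.percentile(b[k],[2,50,98],axis=0).round(0).tolist())
    # tin circle: dark
    im=cv2.imread('pics/top0.png');g=im.mean(2);mm=((g<75)&(u>285)&(u<320)&(v>138)&(v<172)).astype(np.uint8)
    cs=max(cv2.findContours(mm,0,1)[0],key=cv2.contourArea);(cx,cy),r=cv2.minEnclosingCircle(cs);print(cx,cy,r)
    K,D,R,t=cam('top');c=-R.T@t
    p=cv2.undistortPoints(np.array([[[cx,cy]]]),K,D).ravel();d=R.T@np.array([p[0],p[1],1]);w=c+d*(26-c[2])/d[2];print('tin',w,w2b(w))
E
python3 box.py
```

```text
[array([ 9.4895333e-01,  3.1541657e-01,  6.3838977e+02, -1.5305687e+02],
      dtype=float32), array([ 3.1376010e-01, -9.4950229e-01,  4.7510840e+02, -9.3861786e+01],
      dtype=float32), array([ 3.2359177e-01, -9.4619679e-01,  7.4966846e+02, -1.7933121e+01],
      dtype=float32)]
[ 779.8047  -106.05286] [ 508.89258 -196.09961] 285.48517 yaw 0.3208956 O [611.8607   -53.334038] ex [0.94895333 0.31541657] ey [-0.31541657  0.94895333]
c4 box [-143.74202842  112.41085831]
can top 153.40806140695048 [522.56761444 -42.16075086] [-81.21074792  38.76745261] [-102.07932721   17.45634396] [-60.8676611   59.54939897]
130 87 [[-88.0, 120.0], [33.0, 127.0], [148.0, 129.0]]
145 180 [[-110.0, 121.0], [4.0, 131.0], [148.0, 134.0]]
160 208 [[-124.0, 129.0], [18.0, 136.0], [148.0, 139.0]]
175 214 [[-137.0, 134.0], [9.0, 141.0], [148.0, 144.0]]
190 230 [[-138.0, 139.0], [6.0, 146.0], [148.0, 149.0]]
205 237 [[-144.0, 142.0], [-7.0, 151.0], [147.0, 154.0]]
220 254 [[-147.0, 144.0], [1.0, 156.0], [147.0, 160.0]]
235 247 [[-140.0, 151.0], [9.0, 161.0], [147.0, 164.0]]
250 274 [[-146.0, 154.0], [-6.0, 166.0], [147.0, 169.0]]
265 116 [[-149.0, 159.0], [20.0, 170.0], [147.0, 171.0]]
280 13 [[-150.0, 158.0], [146.0, 164.0], [148.0, 184.0]]
295 704 [[-145.0, 168.0], [-10.0, 177.0], [144.0, 184.0]]
310 61 [[-28.0, 171.0], [1.0, 174.0], [30.0, 177.0]]
302.0 155.0 11.180439949035645
tin [696.89926344 -71.09868247  26.        ] [ 75.09434775 -43.68038552]
```

Request:
step_arm([
  [[0.3, 14.7, 28.3, 3, 0, 0, 0.0], [0.3, 14.7, 28.3, 3, 0, 0, 0.0], [0.3, 14.7, 28.3, 3, 0, 0, 0.01], [0.3, 14.7, 28.3, 3, 0, 0, 0.01], [0.3, 14.7, 28.3, 3, 0, 0, 0.01], [0.3, 14.7, 28.3, 3, 0, 0, 0.01], [0.3, 14.7, 28.3, 3, 0, 0, 0.01], [0.3, 14.7, 28.3, 0, 0, 0, 0], [0.3, 14.7, 28.3, 0, 0, 0, 0], [0.3, 14.7, 28.3, 0, 0, 0, 0]],
])

```text
clock: 0.98
eef_pos: [320.0, -342.2, 260.3]
tool_rot: [3.142, -0.0, 0.319]
force: [-0.1, 0.5, 1.0]
width: 25.5
```

Request:
step_arm([
  [[0.3, 14.7, 28.3, 0, 0, 0, 0], [0.3, 14.7, 28.3, 0, 0, 0, 0], [0.3, 14.7, 28.3, 0, 0, 0, 0], [0.3, 14.7, 28.3, 0, 0, 0, 0], [0.3, 14.7, 28.3, 0, 0, 0, 0], [0.3, 14.7, 28.3, 0, 0, 0, 0], [0.3, 14.7, 28.3, 0, 0, 0, 0], [0.3, 14.7, 28.3, 0, 0, 0, 0], [0.3, 14.7, 28.3, 0, 0, 0, 0], [0.3, 14.7, 28.3, 0, 0, 0, 0]],
])

```text
clock: 1.82
eef_pos: [467.0, -59.2, 260.3]
tool_rot: [3.141, 0.0, 0.319]
force: [0.4, -0.3, 0.7]
width: 25.5
```

```bash
python3 - <<'E'
from box import *
s=ctrl.read_state();print(s['clock'],s['eef_pos'],s['tool_rot'],s['force'],s['width'],w2b(s['eef_pos']))
im,d=ctrl.get_image('wrist');cv2.imwrite('pics/w1.png',im[...,::-1])
im,d=ctrl.get_image('side');cv2.imwrite('pics/s1.png',im[...,::-1])
print(b2w(-140,39))
E
```

```text
1.8167 [467.01203401 -59.20196885 260.31217267] [3.14149960e+00 8.00667535e-05 3.18782469e-01] [ 0.39710065 -0.27630473  0.65803409] 25.532752029181076 [-139.30548359   40.11928292]
[466.70602  -60.483177]
```

View pics/w1.png

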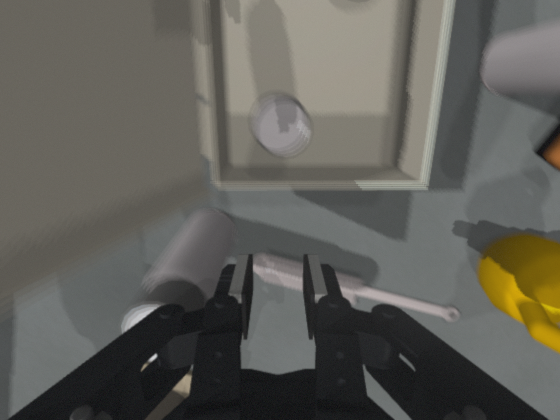

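View pics/s1.png

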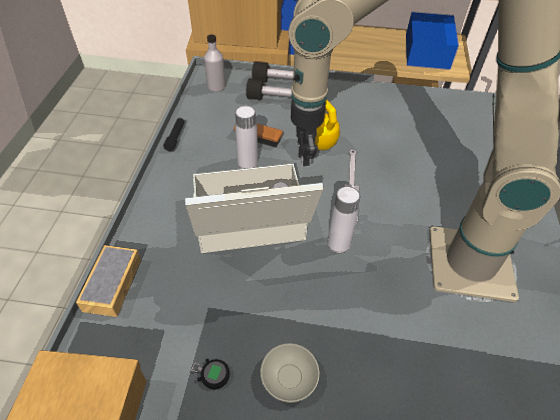

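Request:
step_arm([
  [[0.3, 0, -1, -20, 0, 0, 0.002], [0.3, 0, 0, -20, 0, 0, 0], [0.3, 0, 0, -20, 0, 0, 0], [0.3, 0, 0, -20, 0, 0, 0], [0.3, 0, 0, -20, 0, 0, 0], [0.3, 0, 0, -20, 0, 0, 0], [0.3, 0, 0, 0, 0, 0, 0]],
])

```text
clock: 2.5
eef_pos: [464.0, -62.0, 137.5]
tool_rot: [-3.139, 0.006, 0.32]
force: [-0.8, 0.3, 0.2]
width: 25.7
```

```bash
python3 - <<'E'
from box import *
s=ctrl.read_state();print(s['eef_pos'],s['force'],w2b(s['eef_pos']))
im,d=ctrl.get_image('wrist');cv2.imwrite('pics/w2.png',im[...,::-1])
E
```

```text
[464.01936519 -62.04582424 137.45995122] [-0.8414792   0.25089824  0.16864038] [-143.04238577   38.36453422]
```

View pics/w2.png

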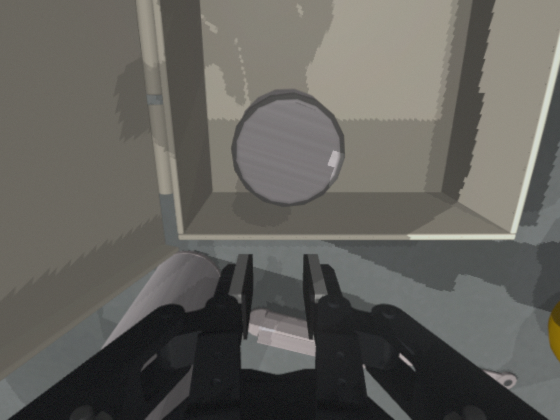

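Request:
step_arm([
  [[0.3, 0.9, -2.5, 0, 0, 0, 0], [0.3, 5.7, 1.9, 0, 0, 0, 0], [0.3, 5.7, 1.9, 0, 0, 0, 0], [0.3, 5.7, 1.9, 0, 0, 0, 0], [0.3, 5.7, 1.9, 0, 0, 0, 0], [0.3, 5.7, 1.9, 0, 0, 0, 0], [0.3, 3.8, 1.3, 0, 0, 0, 0], [0.3, 3.8, 1.3, 0, 0, 0, 0], [0.3, 3.8, 1.3, 0, 0, 0, 0], [0.3, 0, 0, 0, 0, 0, 0]],
])

```text
clock: 3.38
eef_pos: [508.4, -50.4, 140.3]
tool_rot: [3.142, -0.001, 0.321]
force: [-0.8, 0.1, -0.2]
width: 25.7
```

```bash
python3 - <<'E'
from box import *
s=ctrl.read_state();print(s['eef_pos'],s['force'],w2b(s['eef_pos']))
im,d=ctrl.get_image('wrist');cv2.imwrite('pics/w3.png',im[...,::-1])
E
```

```text
[508.36451701 -50.35400166 140.29027174] [-0.83420796  0.14536495 -0.1518705 ] [-97.27311162  35.47233231]
```

View pics/w3.png

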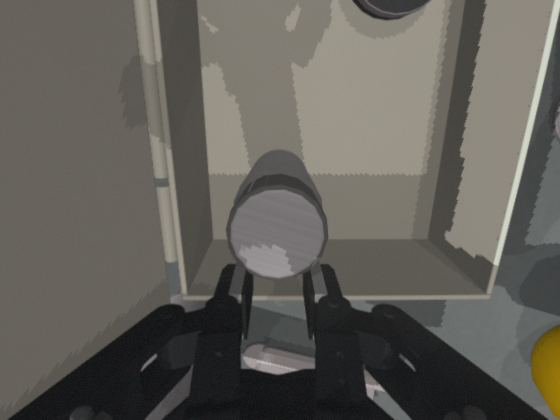

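Request:
step_arm([
  [[0.3, 3.8, 1.3, 0, 0, 0, 0], [0.3, 3.8, 1.3, 0, 0, 0, 0], [0.3, 3.8, 1.3, 0, 0, 0, 0], [0.3, 3.8, 1.3, 0, 0, 0, 0], [0.3, 3.8, 1.3, 0, 0, 0, 0], [0.3, 3.8, 1.3, 0, 0, 0, 0], [0.3, 0, 0, 0, 0, 0, 0]],
])

```text
clock: 4.02
eef_pos: [531.4, -42.4, 140.3]
tool_rot: [3.141, -0.001, 0.321]
force: [0.3, -0.3, -0.0]
width: 25.8
```

```bash
python3 - <<'E'
from box import *
s=ctrl.read_state();print(s['eef_pos'],s['force'],w2b(s['eef_pos']))
im,d=ctrl.get_image('wrist');cv2.imwrite('pics/w4.png',im[...,::-1])
E
```

```text
[531.41311661 -42.42919399 140.34810071] [ 0.28398116 -0.25024522 -0.0450346 ] [-72.90145059  35.72269462]
```

View pics/w4.png

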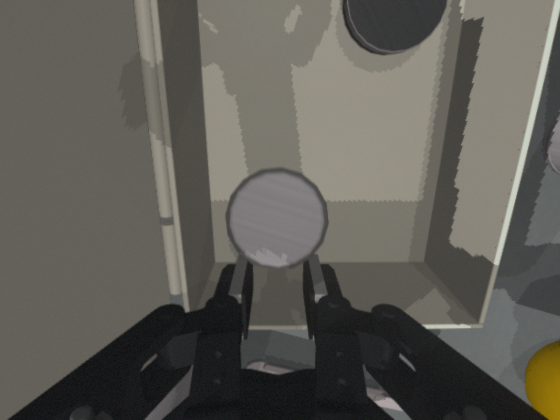

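The can is tilting, centred between the fingers: cap at (277,217), with its body now hidden below it. I'll keep pushing.

Request:
step_arm([
  [[0.3, 3.8, 1.3, 0, 0, 0, 0], [0.3, 3.8, 1.3, 0, 0, 0, 0], [0.3, 3.8, 1.3, 0, 0, 0, 0], [0.3, 3.8, 1.3, 0, 0, 0, 0], [0.3, 3.8, 1.3, 0, 0, 0, 0], [0.3, 3.8, 1.3, 0, 0, 0, 0], [0.3, 3.8, 1.3, 0, 0, 0, 0], [0.3, 0, 0, 0, 0, 0, 0], [0.3, 0, 0, 0, 0, 0, 0], [0.3, 0, 0, 0, 0, 0, 0]],
])

```text
clock: 4.9
eef_pos: [556.6, -33.9, 140.2]
tool_rot: [-3.142, 0.001, 0.321]
force: [-0.2, 0.2, 1.0]
width: 25.7
```

```bash
python3 - <<'E'
from box import *
s=ctrl.read_state();print(s['eef_pos'],s['force'],w2b(s['eef_pos']))
im,d=ctrl.get_image('wrist');cv2.imwrite('pics/w5.png',im[...,::-1])
E
```

```text
[556.58050405 -33.91012328 140.20858019] [-0.20457368  0.18380099  1.04043052] [-46.33171835  35.868684  ]
```

View pics/w5.png

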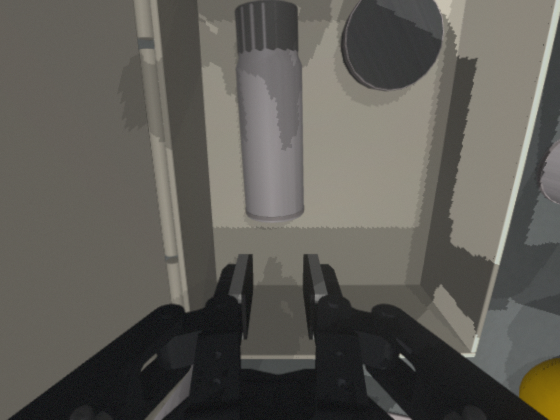

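The can lies flat along the box: cap at (267,25), base at (275,215), clear of the tin at (393,42). Next is the lid. I'll rise, close the fingers and cross over the lid.

Request:
step_arm([
  [[0.3, 0, 0, 21, 0, 0, 0], [0.3, 0, 0, 21, 0, 0, 0], [0.3, 0, 0, 21, 0, 0, 0], [0.0, 0, 0, 21, 0, 0, 0], [0.0, 0, 0, 21, 0, 0, 0], [0.0, 0, 0, 21, 0, 0, 0], [0.0, 0, 0, 21, 0, 0, 0], [0.0, 0, 0, 21, 0, 0, 0], [0.0, 0, 0, 21, 0, 0, 0], [0, 0, 0, 21, 0, 0, 0]],
])

```text
clock: 5.78
eef_pos: [556.3, -34.0, 351.4]
tool_rot: [3.142, 0.0, 0.321]
force: [0.7, -0.4, -0.0]
width: 0.3
```

```bash
python3 - <<'E'
from box import *
s=ctrl.read_state();print(s['eef_pos'],s['force'],w2b(s['eef_pos']),s['width'])
im,d=ctrl.get_image('wrist');cv2.imwrite('pics/w6.png',im[...,::-1]);Q=pts('wrist',d)
for u,v in [(270,60),(275,120),(275,150)]: print(Q[v,u])
im,d=ctrl.get_image('side');cv2.imwrite('pics/s6.png',im[...,::-1])
E
```

```text
[556.31335533 -34.02118811 351.38851005] [ 0.73424008 -0.39345642 -0.02680253] [-46.62026171  35.8475518 ] 0.29016623631611227
[680.5923503   16.09135374  56.27702934]
[612.30150478 -13.06930637  54.49653687]
[574.32311167 -25.58533597  55.67968365]
```

View pics/w6.png

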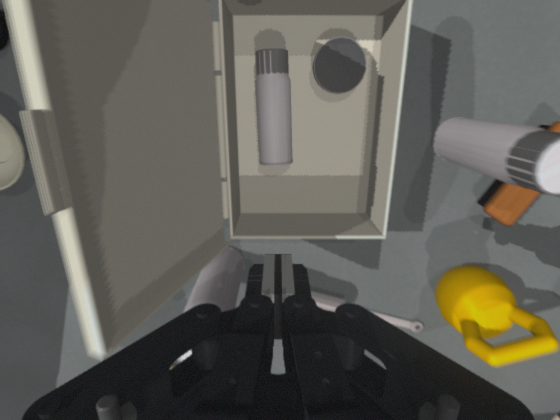

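View pics/s6.png

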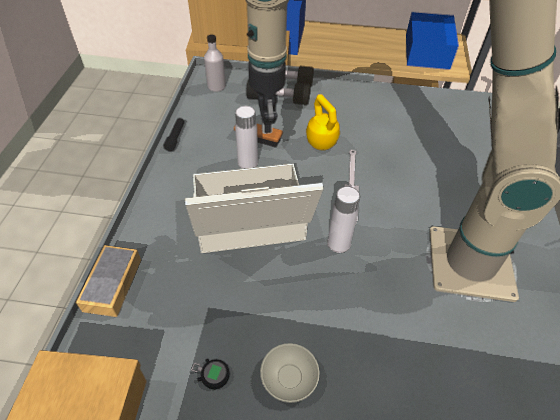

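Request:
step_arm([
  [[0, -6.1, 18.4, 0, 0, 0, 0], [0, -6.1, 18.4, 0, 0, 0, 0], [0, -6.1, 18.4, 0, 0, 0, 0], [0, -6.1, 18.4, 0, 0, 0, 0], [0, -6.1, 18.4, 0, 0, 0, 0], [0, -6.1, 18.4, 0, 0, 0, 0], [0, -6.1, 18.4, 0, 0, 0, 0], [0, -6.1, 18.4, 0, 0, 0, 0], [0, -6.1, 18.4, 0, 0, 0, 0], [0, -6.1, 18.4, 0, 0, 0, 0]],
])

```text
clock: 6.72
eef_pos: [494.9, 150.6, 349.5]
tool_rot: [3.141, 0.001, 0.321]
force: [-0.5, 1.2, 0.0]
width: -0.1
```

Request:
step_arm([
  [[0, 0, 0, 0, 0, 0, 0], [0, 0, 0, -21, 0, 0, 0], [0, 0, 0, -21, 0, 0, 0], [0, 0, 0, -21, 0, 0, 0], [0, 0, 0, -21, 0, 0, 0], [0, 0, 0, 0, 0, 0, 0]],
])

```text
clock: 7.22
eef_pos: [493.0, 148.2, 262.2]
tool_rot: [3.141, 0.009, 0.32]
force: [-0.2, -0.1, 0.1]
width: -0.1
```

```bash
python3 - <<'E'
from box import *
s=ctrl.read_state();print(s['clock'],s['eef_pos'],s['force'],w2b(s['eef_pos']),s['width'])
im,d=ctrl.get_image('wrist');cv2.imwrite('pics/w7.png',im[...,::-1])
im,d=ctrl.get_image('side');cv2.imwrite('pics/s7.png',im[...,::-1])
yb=229;h=14.5
# path: tool tcp in box (y,z) as function of theta for contact radius
for r in (185,):
  for th in (1.57,1.4,1.2,1.0,.8,.6,.4,.2,.1,0):
    d=np.array([-np.cos(th),np.sin(th)]);n=np.array([np.sin(th),np.cos(th)])
    c=np.array([109,92])+r*d+8*n;print(th,(c+[h,8]).round(1))
E
```

```text
7.2167 [493.03706268 148.18412781 262.2422977 ] [-0.22638647 -0.09051826  0.07847969] [-49.19593376 228.71028465] -0.07274819279611842
1.57 [131.4 285. ]
1.4 [ 99.9 283.7]
1.2 [ 63.9 275.3]
1.0 [ 30.3 260. ]
0.8 [  0.3 238.3]
0.6 [-24.7 211.1]
0.4 [-43.8 179.4]
0.2 [-56.2 144.6]
0.1 [-59.8 126.4]
0 [-61.5 108. ]
```

View pics/w7.png

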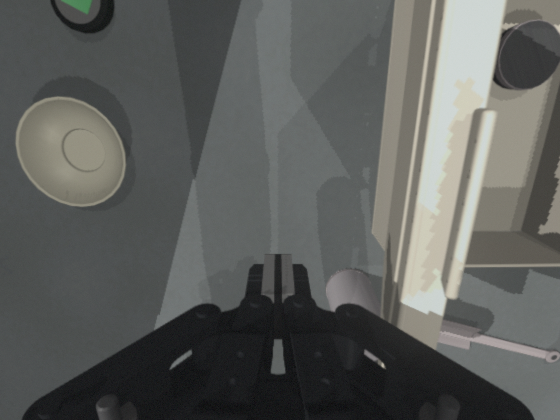

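View pics/s7.png

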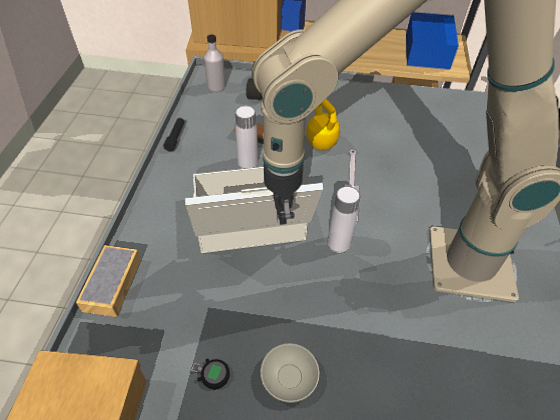

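Request:
step_arm([
  [[0, 3.8, -11.4, 0, 0, 0, 0], [0, 3.8, -11.4, 0, 0, 0, 0], [0, 3.8, -11.4, 0, 0, 0, 0], [0, 3.8, -11.4, 0, 0, 0, 0], [0, 3.8, -11.4, 0, 0, 0, 0], [0, 3.8, -11.4, 0, 0, 0, 0], [0, 3.8, -11.4, 0, 0, 0, 0], [0, 3.8, -11.4, 0, 0, 0, 0]],
])

```text
clock: 7.98
eef_pos: [527.3, 60.0, 276.4]
tool_rot: [-3.141, -0.008, 0.321]
force: [-22.8, -0.1, 68.5]
width: 0.2
```

```bash
python3 - <<'E'
from box import *
s=ctrl.read_state();print(s['clock'],s['eef_pos'],s['force'],w2b(s['eef_pos']),s['tool_rot'])
im,d=ctrl.get_image('wrist');cv2.imwrite('pics/w8.png',im[...,::-1])
im,d=ctrl.get_image('side');cv2.imwrite('pics/s8.png',im[...,::-1])
E
```

```text
7.9833 [527.33621417  59.98466124 276.37125737] [-22.77990324  -0.13918514  68.49201343] [-44.46721334 134.19458623] [-3.14143946 -0.00838574  0.3212104 ]
```

View pics/w8.png

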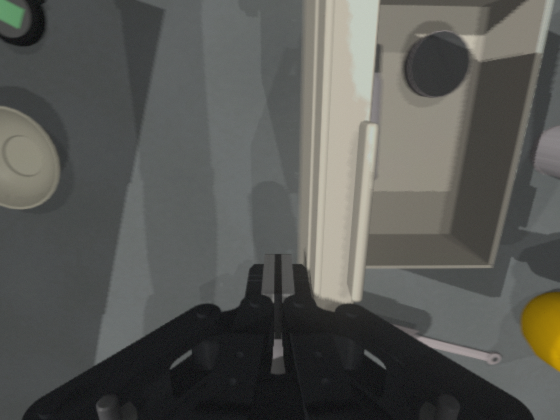

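View pics/s8.png

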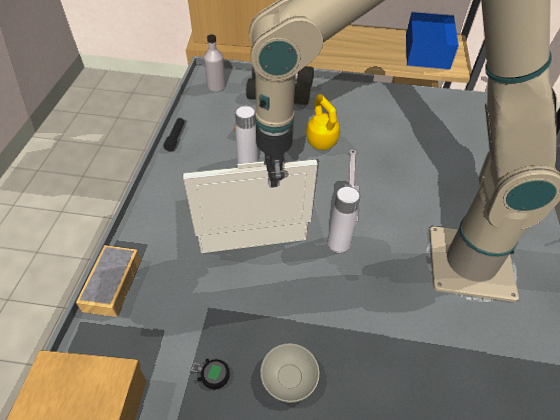

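The side linkage of the gripper is bearing down on the lid's top edge (68 N upward). I'll raise straight away.

Request:
step_arm([
  [[0, -0.5, 1.5, 20, 0, 0, 0], [0, 0, 0, 15, 0, 0, 0], [0, 0, 0, 0, 0, 0, 0]],
])

```text
clock: 8.33
eef_pos: [528.1, 59.0, 305.3]
tool_rot: [3.14, -0.008, 0.319]
force: [0.9, -0.9, -0.5]
width: 0.1
```

```bash
python3 - <<'E'
from box import *
s=ctrl.read_state();print(s['clock'],s['eef_pos'],s['force'],w2b(s['eef_pos']),s['tool_rot'])
im,d=ctrl.get_image('top');cv2.imwrite('pics/t9.png',im[100:300,150:450,::-1]);P=pts('top',d)
b=w2b(P);z=P[...,2]
k=(abs(b[...,0]-90)<40)&(b[...,1]>60)&(b[...,1]<220)&(z>110)&(z<330)
for zz in range(120,330,20):
  q=k&(abs(z-zz)<10)
  if q.sum()>3: print(zz,q.sum(),np.percentile(b[q][:,1],[5,50,95]).round(1))
im,d=ctrl.get_image('side');cv2.imwrite('pics/s9.png',im[100:300,150:450,::-1])
E
```

```text
8.3333 [528.09273534  59.02803498 305.26129348] [ 0.86977855 -0.92995479 -0.47272219] [-44.05104583 133.04817324] [ 3.13957581 -0.00758522  0.31885618]
280 6 [119.7 120.  120.3]
300 124 [104.1 111.2 118.2]
320 22 [106.2 113.8 118.4]
```

View pics/s9.png

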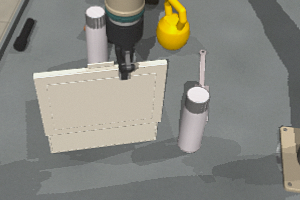

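View pics/t9.png

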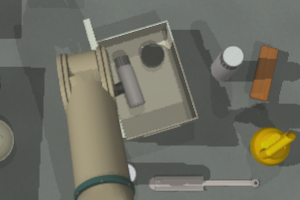

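```bash
python3 - <<'E'
from box import *
r,h=198,14.5
prev=None
for th in [1.56]+list(np.arange(1.48,-0.01,-.08))+[0]:
    y=109-r*np.cos(th)+8*np.sin(th)+h;z=92+r*np.sin(th)+8*np.cos(th)+8
    if prev is not None:
        dy=y-prev[0];w=ey*dy;print(round(th,2),(round(y,1),round(z,1)),np.round([*w,z-prev[1]],1))
    prev=(y,z)
E
```

```text
1.48 (np.float64(113.5), np.float64(297.9)) [  5.  -15.   -0.2]
1.4 (np.float64(97.7), np.float64(296.5)) [  5.  -15.   -1.4]
1.32 (np.float64(82.1), np.float64(293.8)) [  4.9 -14.8  -2.7]
1.24 (np.float64(66.8), np.float64(289.9)) [  4.8 -14.6  -3.9]
1.16 (np.float64(51.8), np.float64(284.7)) [  4.7 -14.2  -5.1]
1.08 (np.float64(37.2), np.float64(278.4)) [  4.6 -13.8  -6.3]
1.0 (np.float64(23.3), np.float64(270.9)) [  4.4 -13.3  -7.5]
0.92 (np.float64(9.9), np.float64(262.4)) [  4.2 -12.7  -8.6]
0.84 (np.float64(-2.7), np.float64(252.8)) [  4.  -12.   -9.6]
0.76 (np.float64(-14.5), np.float64(242.2)) [  3.7 -11.2 -10.6]
0.68 (np.float64(-25.4), np.float64(230.7)) [  3.4 -10.4 -11.5]
0.6 (np.float64(-35.4), np.float64(218.4)) [  3.1  -9.5 -12.3]
0.52 (np.float64(-44.4), np.float64(205.3)) [  2.8  -8.5 -13.1]
0.44 (np.float64(-52.2), np.float64(191.6)) [  2.5  -7.5 -13.8]
0.36 (np.float64(-59.0), np.float64(177.2)) [  2.1  -6.4 -14.3]
0.28 (np.float64(-64.6), np.float64(162.4)) [  1.8  -5.3 -14.8]
0.2 (np.float64(-69.0), np.float64(147.2)) [  1.4  -4.2 -15.2]
0.12 (np.float64(-72.1), np.float64(131.6)) [  1.   -3.  -15.5]
0.04 (np.float64(-74.0), np.float64(115.9)) [  0.6  -1.8 -15.7]
0 (np.float64(-74.5), np.float64(108.0)) [ 0.2 -0.5 -7.9]
```

Request:
step_arm([
  [[0, 1, -3, -5, 0, 0, 0], [0, 5, -15, 0, 0, 0, 0], [0, 5, -15, -1.4, 0, 0, 0], [0, 4.9, -14.8, -2.7, 0, 0, 0], [0, 4.8, -14.6, -3.9, 0, 0, 0]],
])

```text
clock: 8.85
eef_pos: [546.2, -2.5, 286.8]
tool_rot: [-3.14, 0.002, 0.321]
force: [-0.3, 0.8, 1.0]
width: 0.5
```

```bash
python3 - <<'E'
from box import *
s=ctrl.read_state();print(s['clock'],s['eef_pos'],s['force'],w2b(s['eef_pos']),s['tool_rot'])
im,d=ctrl.get_image('side');cv2.imwrite('pics/s10.png',cv2.resize(im[80:300,150:450,::-1],None,fx=2,fy=2))
P=pts('side',d);b=w2b(P);z=P[...,2]
k=(d>0)&(b[...,0]>60)&(b[...,0]<140)&(b[...,1]<200)&(b[...,1]>-110)&(z>100)&(z<330)
q=np.c_[b[k][:,1],z[k]];print(len(q));l=cv2.fitLine(q.astype(np.float32),cv2.DIST_HUBER,0,.01,.01).ravel();print(l,np.arctan2(abs(l[1]),-l[0]*np.sign(l[1])))
E
```

```text
8.85 [546.17310373  -2.53443979 286.84452042] [-0.28777477  0.83652755  0.96883861] [-46.31144494  68.9254099 ] [-3.14041516e+00  1.75855265e-03  3.21238910e-01]
2570
[  0.28148055  -0.95956695  81.79616    208.2293    ] 1.2854596
```

View pics/s10.png

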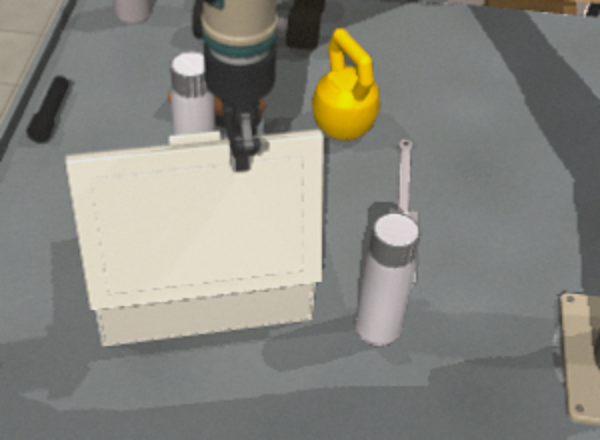

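Lid at about 1.28 rad, as planned, with force about 1 N. The tip stands on the outer face near the edge.

Request:
step_arm([
  [[0, 4.7, -14.2, -5.1, 0, 0, 0], [0, 4.6, -13.8, -6.3, 0, 0, 0], [0, 4.4, -13.3, -7.5, 0, 0, 0], [0, 4.2, -12.7, -8.6, 0, 0, 0], [0, 4.0, -12.0, -9.6, 0, 0, 0]],
])

```text
clock: 9.32
eef_pos: [568.6, -69.6, 250.1]
tool_rot: [3.141, 0.0, 0.32]
force: [1.2, 0.8, 1.4]
width: 0.1
```

```bash
cat > lid.py <<'E'
from box import *
import sys
s=ctrl.read_state();print(s['clock'],s['eef_pos'],s['force'],w2b(s['eef_pos']),s['tool_rot'])
im,d=ctrl.get_image('side');cv2.imwrite(sys.argv[1],cv2.resize(im[80:300,150:450,::-1],None,fx=2,fy=2))
P=pts('side',d);b=w2b(P);z=P[...,2]
k=(d>0)&(b[...,0]>60)&(b[...,0]<140)&(b[...,1]<115)&(b[...,1]>-95)&(z>90)&(z<330)
q=np.c_[b[k][:,1],z[k]];print(len(q));l=cv2.fitLine(q.astype(np.float32),cv2.DIST_HUBER,0,.01,.01).ravel();print(l,np.arctan2(l[1],-l[0]))
E
python3 lid.py pics/s11.png
```

```text
9.3167 [568.63451625 -69.55447965 250.10976892] [1.16896075 0.75262355 1.4234021 ] [-46.13584411  -1.75818192] [3.14127788e+00 3.13242193e-04 3.20190335e-01]
2764
[  0.6339903  -0.773341   43.044388  182.46564  ] -2.2574985
```

View pics/s11.png

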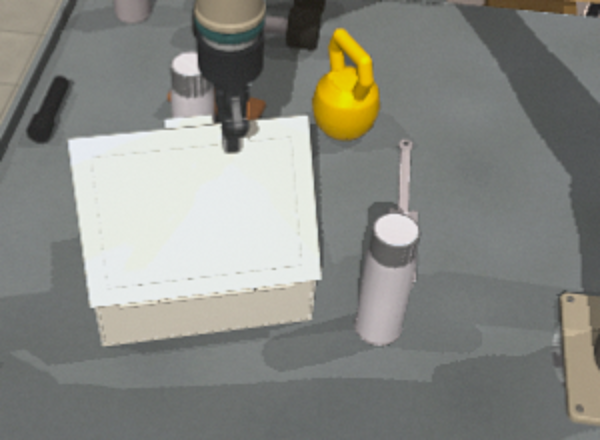

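Angle is about 0.88, so the lid is following. I'll continue.

Request:
step_arm([
  [[0, 3.7, -11.2, -10.6, 0, 0, 0], [0, 3.4, -10.4, -11.5, 0, 0, 0], [0, 3.1, -9.5, -12.3, 0, 0, 0], [0, 2.8, -8.5, -13.1, 0, 0, 0], [0, 2.5, -7.5, -13.8, 0, 0, 0], [0, 2.1, -6.4, -14.3, 0, 0, 0]],
])

```text
clock: 9.87
eef_pos: [586.2, -122.6, 174.0]
tool_rot: [3.141, 0.0, 0.32]
force: [0.5, 0.1, 1.2]
width: 0.1
```

```bash
python3 lid.py pics/s12.png
```

```text
9.8667 [ 586.15090333 -122.63615763  174.04000213] [0.49179705 0.12912575 1.16483105] [-46.25645129 -57.65517584] [3.14129295e+00 9.41795999e-05 3.20315203e-01]
2389
[  0.9318373  -0.3628764  12.854622  136.94945  ] -2.7702398
```

View pics/s12.png

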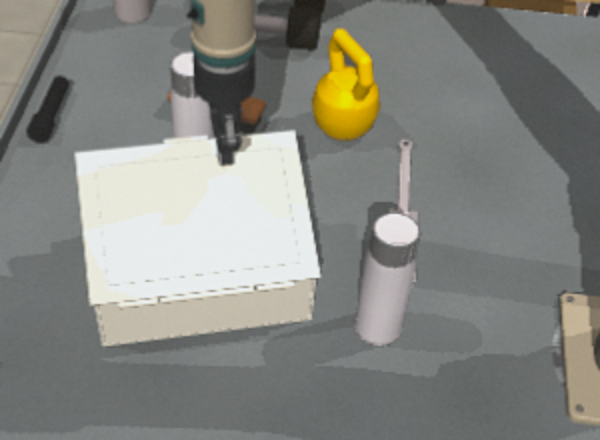

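Angle is about 0.37. From here I'll go slower (6 mm per row, about 0.4 rad/s).

Request:
step_arm([
  [[0, 0.8, -2.4, -7, 0, 0, 0], [0, 0.8, -2.2, -7, 0, 0, 0], [0, 0.7, -2, -7, 0, 0, 0], [0, 0.6, -1.8, -7, 0, 0, 0], [0, 0.5, -1.5, -7, 0, 0, 0], [0, 0.4, -1.2, -7, 0, 0, 0], [0, 0.3, -0.9, -7, 0, 0, 0], [0, 0.2, -0.6, -6, 0, 0, 0]],
])

```text
clock: 10.58
eef_pos: [590.5, -134.2, 120.0]
tool_rot: [3.141, -0.0, 0.321]
force: [0.9, -0.7, 1.0]
width: -0.1
```

```bash
python3 lid.py pics/s13.png
```

```text
10.5833 [ 590.49271297 -134.17585451  119.97870219] [ 0.88435115 -0.71469432  0.97871517] [-45.77608823 -69.97528836] [ 3.14133309e+00 -4.70589223e-04  3.20780207e-01]
1870
[ 9.97632742e-01 -6.87673837e-02  1.31416864e+01  1.06034706e+02] -3.072771
```

Request:
step_arm([
  [[0, 0, 0, -4, 0, 0, 0], [0, 0, 0, -4, 0, 0, 0], [0, 0, 0, -3, 0, 0, 0], [0, 0, 0, -2, 0, 0, 0], [0, 0, 0, 0, 0, 0, 0]],
])

```text
clock: 11.05
eef_pos: [590.4, -134.0, 108.1]
tool_rot: [3.141, -0.0, 0.321]
force: [-1.3, -0.3, 3.8]
width: -0.3
```

```bash
python3 lid.py pics/s14.png
```

```text
11.05 [ 590.40092355 -134.01710997  108.13005018] [-1.25942922 -0.3488752   3.81164731] [-45.81312145 -69.79569529] [ 3.14137968e+00 -3.72825393e-04  3.20834802e-01]
1754
[ 9.9998736e-01 -5.0221179e-03  1.4437826e+01  9.9971970e+01] -3.1365707
```

Request:
step_arm([
  [[0, 0, 0, -1, 0, 0, 0], [0, 0, 0, -1, 0, 0, 0], [0, 0, 0, 0, 0, 0, 0]],
])

```text
clock: 11.35
eef_pos: [590.5, -134.0, 107.9]
tool_rot: [3.141, -0.001, 0.321]
force: [-5.1, 0.2, 17.6]
width: -0.0
```

It is firmly seated: 17.6 N with almost no travel. I'll retreat upward.

Request:
step_arm([
  [[0, 0, 0, 5, 0, 0, 0], [0, 0, 0, 15, 0, 0, 0], [0, 0, 0, 25, 0, 0, 0], [0, 0, 0, 25, 0, 0, 0], [0, 0, 0, 25, 0, 0, 0], [0, 0, 0, 25, 0, 0, 0], [0, 0, 0, 25, 0, 0, 0], [0, 0, 0, 0, 0, 0, 0], [0, 0, 0, 0, 0, 0, 0]],
])

```text
clock: 12.1
eef_pos: [591.1, -134.0, 252.0]
tool_rot: [3.14, -0.003, 0.321]
force: [0.6, 1.0, -0.6]
width: 0.1
```

```bash
python3 lid.py pics/s15.png; python3 - <<'E'
from h import *
im,d=ctrl.get_image('top');cv2.imwrite('pics/t15.png',im[...,::-1])
E
```

```text
12.1 [ 591.10404582 -134.0112182   251.99677079] [ 0.59224947  0.9785454  -0.60687077] [-45.14403286 -70.0118807 ] [ 3.14014208e+00 -2.96404587e-03  3.20914253e-01]
1757
[ 9.9999017e-01 -4.4298377e-03  1.3216484e+01  9.9921974e+01] -3.137163
```

View pics/s15.png

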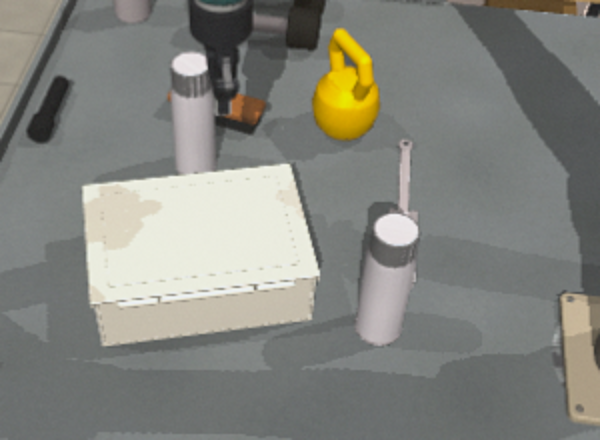

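View pics/t15.png

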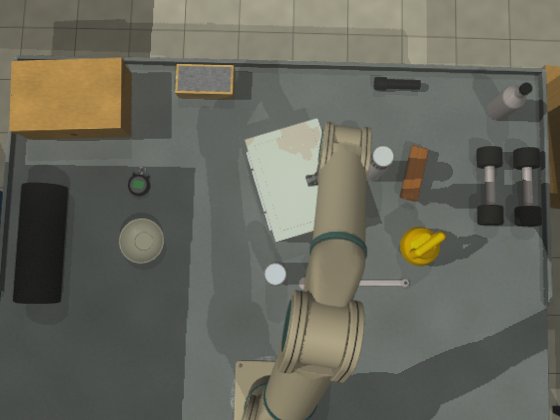

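The lid is shut (about 0.004 rad), the surrounding objects are where they were, and the arm is clear. Handing in.

```bash
python3 -c "
from cell import ctrl
print(ctrl.finish_job(),ctrl.read_state()['force'])"
```

```text
the job is handed in; nothing more can be done
the job is handed in; nothing more can be done
```

The job is handed in: the spray can lies flat inside the box and the lid is shut. `finish_job()` gave no verdict.

- **Can:** I chose the one in the box because its top is at about 154 mm, against about 205 mm for the two look-alikes beside it. I pushed it over along the box with the fingertips while the lid was at about 1.9 rad. The pictures then showed it lying level next to the tin, its top at about 55 mm.
- **Lid:** I pushed it over from behind, slowing to about 0.4 rad/s for the last part. I pressed it down until it met 17.6 N with almost no travel. After I backed off it measured about 0.004 rad.
- **Surroundings:** In the last top view everything visible stands where it was. The arm hid part of the shoehorn. The arm touched nothing, with force readings near zero.

**Possible fault:** at the first push on the lid, the gripper's side linkage rode on the lid's top edge. The wrist read about 72 N at the end of that move, and I raised the arm straight away. That is under the 120 N wrist limit. If the linkage counts as the gripper's body, though, it may have passed the 40 N limit, which I could not check.

Once the lid was shut I could no longer see the can or the tin, so their final positions rest on the pictures taken before closing.

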